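Lock the decorating jar in its holder and open it

ROBOT

A 6-joint arm with a two-finger parallel gripper is mounted at the origin on the work surface. World frame = base frame: x ahead of the robot, y to its left, z up, the work surface at z = 0. Lengths are in mm, angles in degrees, forces in N, time in s.
With the tool pointing down it reaches from about 250 to 725 mm from the base axis. Payload 9.7 kg.
Tool frame: the origin (TCP) lies between the finger pads; the fingertips stand 19 mm ahead of it and the grasp point (between the pads) is the TCP; z points along the fingers, y is the line along which they close (so a half turn about z gives the same grasp; the last joint's range is limited). The gripper opens to 85 mm and grips with 20 to 120 N. Pads are 22 mm wide; open, the fingers measure 114 mm over their backs; the gripper's body (76 mm by 85 mm) begins 54 mm behind the grasp point. The pads swing forward as they close: fully open they stand 13 mm farther back than shut.
Start: joints at [-64.229, 4.979, 10.078, 95.1, 0, 90], TCP at [239.129, -495.292, 250.284] pointing down, gripper open.
Joint ranges: [-179.16, 179.16], [-48.56, 103.87], [-65.8, 70.77], [-126.05, 130.52], [-82.76, 87.17], [-180, 180]. Speed limits (degrees/s): [127.2, 127.2, 147.25, 180, 180, 180].

INTERFACE

Orientations are given as a 3x3 rotation matrix whose columns are the frame's x, y, z axes.
In Python, from workcell import sense, read_camera, close_job, silhouettes gives the robot as it stands.
- The arm moves only by the tool servo_tool, never from a script. Its argument "deltas" is a list of rows, each a list of 6 numbers: the shift along the world's x, y, z in m, then the turn, a rotation vector about the world's x, y, z in degrees. A call has 1 to 12 rows; each row is the pose to reach, as a shift and turn from the pose commanded when the call began; what a row does not reach only later rows make up. A row lasts 1/10 s, in which the tool goes at most 50 mm and 8.59 degrees, less where a joint would pass 70% of its speed; a pose out of reach is approached as far as the arm can. A call with a gripper value outside its range is refused whole. "claw" is the finger opening in m, from 0 to 0.0854, set as the call begins (left out, the last holds). The fingers move at their own pace and stop on an object; "newtons" is the grip in N (left out, the last holds). Time passes only in rows, so rows that repeat a pose let the fingers close. It gives the time, the measured TCP pose, the force, the opening and the grip force at its end, in the units of the state.
- sense(): the state, without advancing time (a new reading comes with each control period).
- read_camera(name): name is "scene" or "side" or "wrist"; returns a dict with "pixels" (400x640x3 uint8, red, green, blue), "z_map" (400x640 float32, mm along the optical axis (not along the pixel's ray), 0 where there is no reading), "fx", "fy", "cx", "cy" (pixels), "R" (3x3) and "t" (3): a world point X has camera coordinates R X + t. Camera axes: x right, y down, z forward; pixel columns grow to the right and rows downward; lengths in mm; the calibration is good to about 2 mm. A picture is of the moment at which its call begins.
- close_job(): hands the job in; it is judged then, once.
Trained networks look in a picture, given as the dict that the camera call returned (one of the last four; its "shot" number tells which), for a name from the list of things; names that differ only in an ending like _2 or _b are one class to them, and where a whole thing is asked for, a point or a joint stands for the part that bears it (a point fixed in the world has none). Each returns a list of dicts, best first, with "score" (0 to 1); they miss things now and then, are a little off and sometimes report something else, mostly with a low value. They report only what shows in the picture. A call takes as long as a camera call. They do not tell look-alikes from the thing itself.
- silhouettes(label, picture): "region" (400x640 bool, what is visible of it) and "point" ([row, column] in pixels, amid what is visible of it).
The state is a dict: "time": time; "joint_positions": joint angles; "joint_vel": joint speeds; "effort": joint torques, N m; "eef_pos": TCP position; "tcp_rot": TCP orientation; "ft_force": force on the tool from outside, world axes, zero at the start; "ft_torque": the same for the moment, N m; "finger_gap": finger opening in mm; "gripper_force": force on a finger pad.
Only numpy, scipy, OpenCV 4.12 (cv2) and the standard library are available. Lean on these libraries where they do the work, as an engineer would, in place of code of your own. Each camera call takes 0.05 s, during which the arm holds its last target. There are 200 camera calls.

TASK

Turn the holder's turnbutton fully across over the shoulder of the square jar so that the jar is locked in, then unscrew the jar's tight cap anticlockwise, about a sixth of a turn, and stop turning when the threads let go. Lift the cap straight off and finish while still holding it in the gripper, level and centred just above the jar, one to five centimetres clear of the neck; do not let go of it or put it down. The turnbutton stays closed, the jar stays in the holder, and everything else on the table is left where it stands.

Things in the scene. Friction and masses are not known exactly. Their poses are not given: they have to be found in the camera images.
- holder: Wooden jar holder fixed to the table (it does not move), a board 130 mm (x) by 170 mm (y), 10 mm thick, with a square well (walls up to 36 mm above the table) for the jar. Origin: under the jar's centre, at table height; z up. The well is centred on the origin; the turnbutton's post stands on the holder's -y side.
- turnbutton_pivot (a point): Vertical turning axis of the turnbutton, fixed on the holder at (0, -54 mm) from its origin in its frame; the point lies 74 mm above the table. The turnbutton is a flat steel bar 92 mm long, 18 mm wide, 8 mm thick (70 to 78 mm above the table); its short end reaches 33 mm from this axis, its thumb end 59 mm.
- turnbutton (a joint): Angle of the turnbutton, growing clockwise seen from above. 0: open, thumb end along the holder's +x, short end along -x, clear of the jar. 1.57, its stop: closed, short end over the jar's shoulder (2 mm above it), thumb end along the holder's -y. Starts between 0 and 0.5. Light friction (about 2 N at the peg); it stays where it is left.
- thumb_peg (a point): Centre of the top of the turnbutton's upright round thumb peg: 14 mm in diameter, 30 mm tall (78 to 108 mm above the table), 50 mm from the pivot on the bar's long end. Can be pinched or pushed sideways.
- jar: Square white stoneware jar, 62 mm by 62 mm, in the holder's well (about 1 mm play; the well stops it turning). Origin: centre of its underside, 10 mm above the table; z up; sides parallel to the holder's. Flat shoulder 68 mm above the table, then a round neck 34 mm in diameter; the top of the neck, with a low seal bar on it, is 108.5 mm above the table.
- cap: Round ribbed metal screw cap, 56 mm in diameter, 30 mm tall, 50 g. Origin: centre of its bottom edge; z up along its axis. Screwed on, its bottom edge is 83 mm and its top 113 mm above the table, 15 mm above the jar's shoulder and 5 mm above the closed turnbutton. It does not rise while turned; once the threads are free it lifts straight off, 26 mm up to clear the neck.
- thread (a joint): How far the cap is unscrewed, rad: 0 is tight (the start), growing as the cap turns anticlockwise seen from above. It lags the cap by up to 0.1 rad of play; the jar gives about 0.05 rad in its well. Turning takes a steady 0.4 N m. The short threads are free from about 0.65 to 1.4 rad, best at 1.05 (a sixth of a turn); farther on they catch again.
- cupcake_a: Bystander, loose: a cupcake in a paper case, 68 mm across, 69 mm tall. Origin: on its axis at its underside.
- cupcake_b: Bystander, loose: a second cupcake, the same size. Origin: on its axis at its underside.
- cup_a: Bystander, loose: an open paper cup, 72 mm across, 75 mm tall. Origin: on its axis at its underside.
- cup_b: Bystander, loose: a second paper cup, the same size. Origin: on its axis at its underside.
- bowl: Bystander, loose: a white bowl, 130 mm across, 50 mm tall. Origin: on its axis at its underside.
- cutter: Bystander, loose: a steel ring cookie cutter, 60 mm across, 28 mm tall. Origin: on its axis at its underside.
- spatula: Bystander, loose: a spatula lying on the table. Origin: centre of its underside.
Things that resemble listed ones, but are neither listed nor needed, are in the scene too. Leave any green or purple look-alike of the cap alone.

How it is judged (in metres and radians):
On the way, in this order (a step that is already met when the one before it is completed fails the run):
1. the turnbutton is turned fully across over the jar's shoulder (value of joint turnbutton above 1.3 rad and z of cap in the frame of jar below 0.082 m), for 0.2 s.
2. with the jar locked in, the cap is unscrewed until the threads let go (all of step 1 and value of joint thread above 0.5 rad), for 0.1 s.
At the end, for the whole second after the job is handed in: Turnbutton over 1.30 rad; threads free; only the gripper carries the cap, at rest, within 0.25 rad of level and 20 mm of the jar's axis, bottom edge 3 to 66 mm above the neck's top; jar in its holder (raised under 10 mm, tilted under 0.1 rad) (value of joint turnbutton above 1.3 rad and value of joint thread above 0.5 rad and z of cap in the frame of jar between 0.102 and 0.165 m and horizontal distance between cap and jar below 0.02 m and angle between cap's own z axis and vertical below 0.25 rad and contact force between cap and the fingers above 1 N and contact force between cap and jar below 0.05 N and contact force between cap and holder below 0.05 N and linear speed of cap below 0.03 m/s and z of jar in the frame of holder below 0.02 m and angle between jar's own z axis and vertical below 0.1 rad); the arm keeps its last pose, push and grip.
It fails at once if the cap is wound on past the free point until the threads catch again (over 1.45 rad) (value of joint thread above 1.45 rad).
It fails at once if a bystander is disturbed (moved over 30 mm) (distance of any of cupcake_a, cupcake_b, cup_a, cup_b, bowl, cutter, spatula from where it was at the start of the episode above 0.03 m).
It also fails if it takes over 48 s, if anything falls off the work surface, if the arm or the gripper's body presses on something with over 40 N, if the wrist force passes 120 N, or if a joint passes its speed limit or range.

## Working session

There is one attempt and no reset: what is moved stays moved. The work goes in short steps, Python scripts to look and compute and a tool call to move; the robot and the scene stay as the last step left them, time stands still between calls to the robot, and variables do not carry over. Pictures are saved under pics/ and viewed, at most 10 in all, crops included, and the job is handed in when it is done.

Besides the shell and the picture viewer there is one more tool, called as name(argument=value, ...), one argument or row to a line, values as JSON. servo_tool: Moves the arm, as the interface text tells. Its arguments: {"type":"object","properties":{"deltas":{"type":"array","items":{"type":"array","items":{"type":"number"}}},"claw":{"type":"number"},"newtons":{"type":"number"}},"required":["deltas"]}

```bash
mkdir -p pics
cat > h.py <<'E'
import numpy as np, cv2
from workcell import *
def pts(p,m):
    r,c=np.nonzero(m&(p["z_map"]>0)); z=p["z_map"][r,c]
    X=np.c_[(c-p["cx"])/p["fx"]*z,(r-p["cy"])/p["fy"]*z,z]
    return (X-np.array(p["t"]))@np.array(p["R"])
def save(p,n): cv2.imwrite(f"pics/{n}.png",p["pixels"][:,:,::-1])
E
python3 - <<'E'
from h import *
for n in ["scene","side"]:
    p=read_camera(n); save(p,n+"0")
    print(n,"cam at",(-np.array(p["R"]).T@p["t"]).round())
    for l in ["cap","turnbutton","thumb_peg","jar","holder"]:
        for d in silhouettes(l,p)[:3]:
            X=pts(p,d["region"])
            if len(X): print(l,round(d["score"],2),d["point"],len(X),np.median(X,0).round(),np.percentile(X,3,0).round(),np.percentile(X,97,0).round())
s=sense();print(s["time"],s["tcp_rot"])
E
```

```text
scene cam at [ 931.  626. 1126.]
cap 0.83 [210.6, 352.2] 277 [500. 127. 112.] [472.  99.  87.] [522. 148. 116.]
cap 0.8 [244.1, 385.8] 258 [439. 252.  29.] [413. 225.   6.] [460. 275.  33.]
cap 0.52 [284.5, 367.6] 325 [568. 336.  29.] [539. 310.   2.] [592. 360.  33.]
turnbutton 0.43 [129.0, 246.8] 366 [ 602. -451.    4.] [ 400. -491.   -2.] [ 659. -430.   21.]
thumb_peg 0.47 [197.8, 337.8] 200 [484.  46.  78.] [424. -13.  -0.] [516.  98. 113.]
jar 0.65 [225.5, 348.2] 227 [513. 141.  63.] [479.  90.  32.] [532. 157.  72.]
jar 0.47 [253.0, 355.0] 334 [554. 240.  56.] [525. 208.  29.] [577. 263.  69.]
jar 0.47 [178.8, 329.7] 185 [458. -60.  16.] [431. -88.  -1.] [487. -29.  29.]
holder 0.86 [216.9, 337.0] 1073 [497.  87.  11.] [405.   7.   5.] [556. 173.  82.]
side cam at [ 239.  709. 1011.]
cap 0.91 [287.2, 324.5] 277 [428. 251.  31.] [406. 225.  14.] [452. 273.  34.]
cap 0.67 [235.1, 321.6] 299 [491. 126. 113.] [467.  96.  93.] [518. 146. 117.]
cap 0.58 [296.0, 273.7] 347 [560. 336.  30.] [537. 309.   7.] [587. 358.  34.]
turnbutton 0.54 [223.8, 335.7] 163 [484.  58.  80.] [449.  32.  12.] [516.  90. 108.]
thumb_peg 0.58 [226.6, 333.7] 152 [482.  61.  80.] [450.  26.  11.] [511.  91. 100.]
thumb_peg 0.19 [205.5, 353.6] 168 [459. -56.  18.] [431. -90.   2.] [484. -31.  31.]
jar 0.68 [245.3, 320.6] 253 [484. 141.  63.] [459. 111.  36.] [524. 156.  73.]
holder 0.76 [244.7, 333.5] 1335 [457.  84.  12.] [402.  -5.   5.] [552. 171.  85.]
0.6 [[ 9.00537969e-01  4.34777376e-01 -2.47740707e-05]
 [ 4.34777372e-01 -9.00537966e-01 -9.31515208e-05]
 [-6.28101649e-05  7.31152760e-05 -9.99999995e-01]]
```

Run:
```python
import cv2
a=cv2.imread("pics/scene0.png")[150:310,240:440];b=cv2.imread("pics/side0.png")[180:340,230:430]
cv2.imwrite("pics/c0.png",cv2.resize(cv2.hconcat([a,b]),(800,320),interpolation=cv2.INTER_CUBIC))
```

```text
(no output)
```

View pics/c0.png

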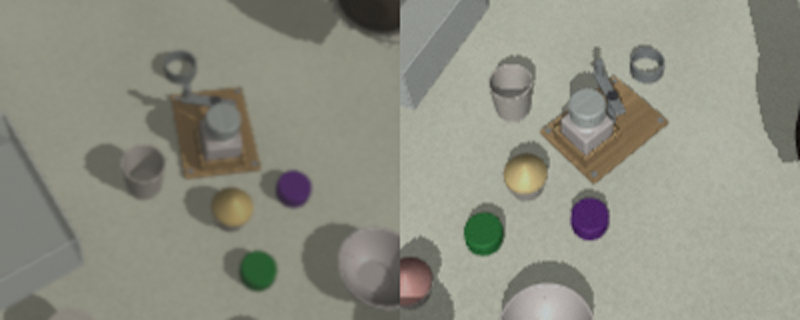

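View pics/side0.png

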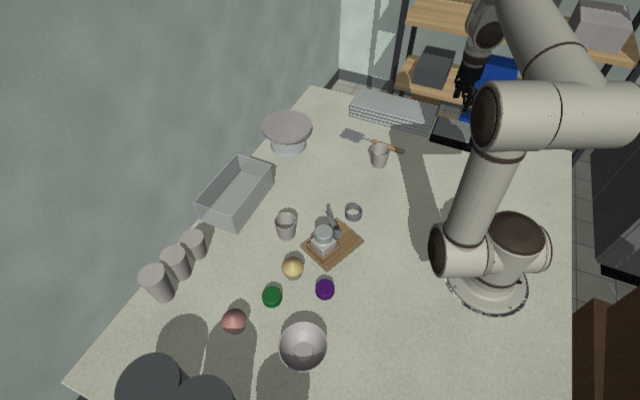

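servo_tool(
  deltas=[
    [0.02,0.04,0.02,0,0,0],
    [0.04,0.08,0.04,0,0,0],
    [0.06,0.12,0.06,0,0,0],
    [0.08,0.16,0.08,0,0,0],
    [0.1,0.2,0.1,0,0,0],
    [0.12,0.25,0.1,0,0,0],
    [0.14,0.3,0.1,0,0,0],
    [0.16,0.35,0.1,0,0,0],
    [0.18,0.4,0.1,0,0,0],
    [0.2,0.45,0.1,0,0,0],
    [0.22,0.5,0.1,0,0,0],
    [0.23,0.54,0.1,0,0,0],
  ],
)

```text
time: 1.8
eef_pos: [465.5, 33.2, 350.3]
tcp_rot: [[0.901, 0.435, 0.001], [0.435, -0.901, -0.0], [0.0, 0.0, -1.0]]
ft_force: [1.1, -1.4, -0.4]
finger_gap: 85.4
gripper_force: 0.0
```

Run:
```python
from h import *
s=sense();print(s["time"],s["eef_pos"],np.round(s["joint_positions"],1))
p=read_camera("wrist"); save(p,"w1")
print((-np.array(p["R"]).T@p["t"]).round(),np.round(p["R"],2),p["fx"])
for l in ["cap","turnbutton","thumb_peg","jar","holder"]:
        for d in silhouettes(l,p)[:2]:
            X=pts(p,d["region"])
            if len(X): print(l,round(d["score"],2),d["point"],len(X),np.median(X,0).round(),np.percentile(X,3,0).round(),np.percentile(X,97,0).round())
```

```text
1.8 [465.45078808  33.21630852 350.33505515] [  4.1  -2.9  13.5 106.4  -0.  158.3]
[540.  70. 474.] [[ 0.43 -0.9  -0.  ]
 [-0.85 -0.41  0.32]
 [-0.29 -0.14 -0.95]] 342.22198715100313
cap 0.96 [97.7, 161.3] 2000 [436. 244.  30.] [409. 221.   5.] [460. 271.  32.]
cap 0.6 [103.0, 263.6] 2585 [496. 119. 113.] [471.  95.  94.] [520. 144. 115.]
turnbutton 0.84 [131.6, 304.5] 1268 [483.  62.  79.] [451.  34.  76.] [516.  92. 109.]
thumb_peg 0.63 [132.2, 309.2] 1271 [483.  62.  79.] [450.  33.  76.] [516.  93. 109.]
jar 0.89 [89.0, 288.7] 811 [517. 104.  67.] [461.  84.  26.] [532. 140.  90.]
holder 0.95 [133.0, 307.3] 9207 [480.  67.  11.] [406.  -0.   9.] [555. 166.  82.]
```

View pics/w1.png

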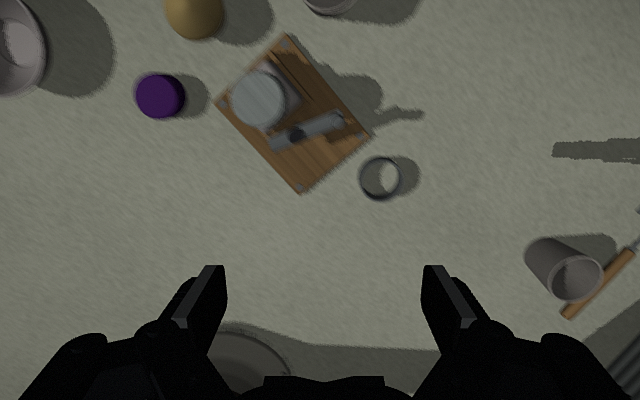

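Run:
```python
from h import *
p=read_camera("wrist")
def first(l,n): 
    return silhouettes(l,p)
X=pts(p,np.ones((400,640),bool))
near=np.hypot(X[:,0]-490,X[:,1]-95)<110
X=X[near]
pg=X[(X[:,2]>88)&(np.hypot(X[:,0]-496,X[:,1]-119)>36)]; print("peg",len(pg),np.median(pg,0).round(1),pg.min(0).round(),pg.max(0).round())
top=pg[pg[:,2]>104]; print("peg top",len(top),top.mean(0).round(1),top[:,2].round())
bar=X[(abs(X[:,2]-78)<4)&(np.hypot(X[:,0]-496,X[:,1]-119)>32)]
print("bar",cv2.minAreaRect(bar[:,:2].astype(np.float32)),len(bar),np.median(bar[:,2]))
cap=X[(X[:,2]>109)&(np.hypot(X[:,0]-496,X[:,1]-119)<34)]
print("cap",cv2.minEnclosingCircle(cap[:,:2].astype(np.float32)),cap.mean(0),np.median(cap[:,2]))
for d in silhouettes("holder",p)[:1]:
    H=pts(p,d["region"]); H=H[abs(H[:,2]-10)<4]
    print("holder",cv2.minAreaRect(H[:,:2].astype(np.float32)))
    print(cv2.boxPoints(cv2.minAreaRect(H[:,:2].astype(np.float32))))
# post dark disc in bar
c=pts(p,np.ones((400,640),bool))
```

```text
peg 26615 [466.2  66.2 399.4] [433. -15.  89.] [517. 103. 419.]
peg top 26598 [467.7  48.9 393.5] [107. 107. 107. ... 411. 410. 409.]
bar ((482.50848388671875, 61.92961883544922), (18.353219985961914, 92.01007080078125), 47.42599868774414) 983 78.38112421954769
cap ((494.5517578125, 120.30674743652344), 28.425142288208008) [495.34781204 120.04823572 113.34263975] 113.39305471858783
holder ((478.22259521484375, 83.37710571289062), (170.0487823486328, 130.17422485351562), 66.53820037841797)
[[384.6651    31.295662]
 [504.07724  -20.531582]
 [571.7801   135.45856 ]
 [452.36795  187.2858  ]]
```

servo_tool(
  deltas=[
    [0.01,0,-0.02,0,0,8.5],
    [0.02,0,-0.05,0,0,17],
    [0.03,0.0035,-0.08,0,0,25.5],
    [0.0445,0.0035,-0.11,0,0,34],
    [0.0445,0.0035,-0.14,0,0,42.5],
    [0.0445,0.0035,-0.16,0,0,51],
    [0.0445,0.0035,-0.17,0,0,59.5],
    [0.0445,0.0035,-0.18,0,0,68],
    [0.0445,0.0035,-0.18,0,0,70],
    [0.0445,0.0035,-0.18,0,0,70],
  ],
  claw=0.04,
)

```text
time: 3.2
eef_pos: [509.3, 33.3, 170.3]
tcp_rot: [[-0.099, 0.995, -0.0], [0.995, 0.099, -0.0], [-0.0, -0.0, -1.0]]
ft_force: [-0.7, -0.3, 0.0]
finger_gap: 40.1
gripper_force: 0.0
```

Run:
```python
from h import *
p=read_camera("wrist"); save(p,"w2")
X=pts(p,np.ones((400,640),bool))
k=(X[:,2]>90)&(X[:,2]<112)&(np.hypot(X[:,0]-510,X[:,1]-37)<20)
print(k.sum(),X[k].mean(0),X[k].min(0),X[k].max(0)); t=X[k&(X[:,2]>105)]; print(t.mean(0) if len(t) else 0)
```

```text
583 [509.86669215  39.07863037 104.76957203] [503.27374169  30.10603035  90.02908079] [516.75015328  43.92848846 109.74472883]
[509.96086841  37.66956233 107.95624392]
```

View pics/w2.png

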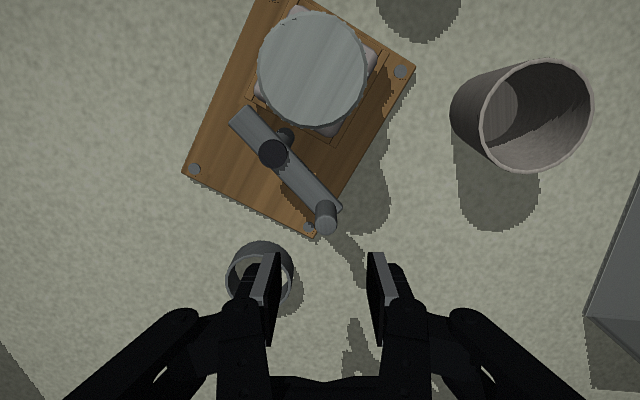

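Run:
```python
from h import *
s=sense();print(s["time"],s["eef_pos"],np.round(s["joint_positions"],1))
p=read_camera("side")
X=pts(p,np.ones((400,640),bool)) 
k=(X[:,2]>82)&(np.hypot(X[:,0]-473.5,X[:,1]-70.7)<12);print("boss",k.sum(),np.percentile(X[k],[0,50,98],0) if k.any() else "")
```

```text
3.25 [509.44777208  33.48751766 170.52479174] [ 3.8 -1.3 -5.2 86.1 -0.  88.2]
boss 555 [[461.64883749  58.8082429   82.07319206]
 [471.89493882  74.61031598 500.72856582]
 [484.15848526  81.68926169 632.80769767]]
```

servo_tool(
  deltas=[
    [0.0005,0.0035,-0.02,0,0,0],
    [0.0005,0.0035,-0.045,0,0,0],
    [0.0005,0.0035,-0.06,0,0,0],
    [0.0005,0.0035,-0.067,0,0,0],
    [0.0005,0.0035,-0.067,0,0,0],
  ],
)

```text
time: 3.8
eef_pos: [509.7, 37.9, 102.8]
tcp_rot: [[-0.1, 0.995, -0.001], [0.995, 0.1, -0.0], [0.0, -0.001, -1.0]]
ft_force: [0.4, -0.4, 0.2]
finger_gap: 40.2
gripper_force: 0.0
```

servo_tool(
  deltas=[
    [0,0,0,0,0,0],
    [0,0,0,0,0,0],
    [0,0,0,0,0,0],
    [0,0,0,0,0,0],
  ],
  claw=0.005,
  newtons=25,
)

```text
time: 4.2
eef_pos: [510.4, 38.2, 104.4]
tcp_rot: [[-0.101, 0.995, 0.001], [0.995, 0.101, 0.0], [0.0, 0.001, -1.0]]
ft_force: [-1.6, 0.2, 6.2]
finger_gap: 13.0
gripper_force: 24.7
```

servo_tool(
  deltas=[
    [-0.0051,-0.0054,0.002,0,0,-8],
    [-0.0107,-0.0095,0.003,0,0,-16],
    [-0.0168,-0.0127,0.003,0,0,-24],
    [-0.0233,-0.0151,0.003,0,0,-32],
    [-0.03,-0.0165,0.003,0,0,-40],
    [-0.0369,-0.017,0.003,0,0,-48],
    [-0.0438,-0.0165,0.003,0,0,-56],
    [-0.0505,-0.0151,0.003,0,0,-63],
    [-0.0554,-0.0134,0.003,0,0,-70],
    [-0.0566,-0.0129,0.003,0,0,-71],
    [-0.0566,-0.0129,0.003,0,0,-71],
    [-0.0566,-0.0129,0.003,0,0,-71],
  ],
)

```text
time: 5.4
eef_pos: [454.2, 24.9, 104.9]
tcp_rot: [[0.908, 0.419, 0.001], [0.419, -0.908, -0.001], [0.0, 0.001, -1.0]]
ft_force: [10.0, -2.3, -17.0]
finger_gap: 12.9
gripper_force: 24.8
```

servo_tool(
  deltas=[
    [0,0,0,0,0,0],
    [0,0,0,0,0,0],
    [0,0,0.03,0,0,0],
    [0,0,0.07,0,0,0],
    [0,0,0.1,0,0,0],
    [0,0,0.1,0,0,0],
  ],
  claw=0.04,
)

```text
time: 6.0
eef_pos: [454.9, 25.3, 211.0]
tcp_rot: [[0.908, 0.419, 0.007], [0.419, -0.908, 0.0], [0.006, 0.002, -1.0]]
ft_force: [1.2, -0.9, -0.3]
finger_gap: 40.2
gripper_force: 0.0
```

Run:
```python
from h import *
s=sense();print(s["time"],s["eef_pos"],np.round(s["joint_positions"],1))
p=read_camera("wrist"); save(p,"w3")
X=pts(p,np.ones((400,640),bool))
k=(X[:,2]>105)&(X[:,2]<112)&(np.hypot(X[:,0]-453,X[:,1]-25)<22)
if k.any(): print("peg",k.sum(),X[k].mean(0))
k=(X[:,2]>109)&(X[:,2]<117)&(np.hypot(X[:,0]-495,X[:,1]-120)<36)
print("cap",k.sum(),X[k].mean(0),cv2.minEnclosingCircle(X[k][:,:2].astype(np.float32)))
k=(X[:,2]>82)&(X[:,2]<130)&(np.hypot(X[:,0]-473.5,X[:,1]-70.7)<12);print("boss",k.sum(),np.percentile(X[k],[0,50,98],0) if k.any() else "")
```

```text
6.0 [454.86871074  25.33297736 210.99566199] [  3.2  -8.9  -7.8  90.7   0.  158.4]
peg 287 [454.16807181  25.08816498 108.02839979]
cap 6493 [495.81619658 119.77641198 113.29601192] ((494.85467529296875, 119.91807556152344), 28.44608497619629)
boss 339 [[464.431433    61.85097099  82.00557129]
 [473.59193623  70.93664682  82.69688531]
 [481.49976025  78.78454384  83.65888356]]
```

View pics/w3.png

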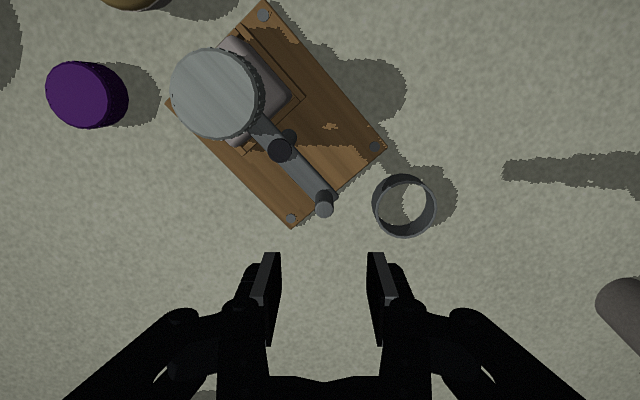

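servo_tool(
  deltas=[
    [0.015,0.03,0,0,0,0],
    [0.03,0.06,0,0,0,0],
    [0.0405,0.0945,0,0,0,0],
    [0.0405,0.0945,-0.03,0,0,0],
    [0.0405,0.0945,-0.06,0,0,0],
    [0.0405,0.0945,-0.06,0,0,0],
    [0.0405,0.0945,-0.06,0,0,0],
  ],
  claw=0.0854,
)

```text
time: 6.75
eef_pos: [493.4, 119.6, 146.1]
tcp_rot: [[0.908, 0.419, -0.001], [0.419, -0.908, -0.0], [-0.001, -0.0, -1.0]]
ft_force: [-0.4, -0.2, 0.5]
finger_gap: 85.3
gripper_force: 0.0
```

servo_tool(
  deltas=[
    [0.0015,0.0005,-0.015,0,0,0],
    [0.0015,0.0005,-0.03,0,0,0],
    [0.0015,0.0005,-0.04,0,0,0],
    [0.0015,0.0005,-0.041,0,0,0],
    [0.0015,0.0005,-0.041,0,0,0],
    [0.0015,0.0005,-0.041,0,0,0],
  ],
)

```text
time: 7.35
eef_pos: [495.6, 120.2, 105.8]
tcp_rot: [[0.908, 0.419, 0.001], [0.419, -0.908, 0.0], [0.001, 0.0, -1.0]]
ft_force: [-0.0, 0.2, -0.8]
finger_gap: 85.5
gripper_force: 0.0
```

servo_tool(
  deltas=[
    [0,0,0,0,0,0],
    [0,0,0,0,0,0],
    [0,0,0,0,0,0],
    [0,0,0,0,0,0],
    [0,0,0,0,0,0],
  ],
  claw=0.045,
  newtons=70,
)

```text
time: 7.85
eef_pos: [495.8, 120.4, 106.3]
tcp_rot: [[0.908, 0.419, 0.001], [0.419, -0.908, 0.0], [0.002, 0.0, -1.0]]
ft_force: [-1.1, 0.9, 5.7]
finger_gap: 54.2
gripper_force: 74.2
```

servo_tool(
  deltas=[
    [0,0,0,0,0,6],
    [0,0,0,0,0,12],
    [0,0,0,0,0,18],
    [0,0,0,0,0,24],
    [0,0,0,0,0,30],
    [0,0,0,0,0,36],
    [0,0,0,0,0,42],
    [0,0,0,0,0,48],
    [0,0,0,0,0,54],
    [0,0,0,0,0,60],
    [0,0,0,0,0,66],
    [0,0,0,0,0,67],
  ],
)

```text
time: 9.05
eef_pos: [495.1, 120.6, 106.3]
tcp_rot: [[-0.034, 0.999, 0.0], [0.999, 0.034, 0.001], [0.001, 0.0, -1.0]]
ft_force: [-5.1, 1.4, 8.9]
finger_gap: 54.6
gripper_force: 74.5
```

servo_tool(
  deltas=[
    [0,0,0,0,0,0],
    [0,0,0,0,0,0],
    [0,0,0,0,0,0],
  ],
)

```text
time: 9.35
eef_pos: [495.1, 120.6, 106.3]
tcp_rot: [[-0.031, 1.0, 0.0], [1.0, 0.031, 0.001], [0.001, 0.0, -1.0]]
ft_force: [-5.6, 2.1, 9.0]
finger_gap: 54.4
gripper_force: 74.4
```

Run:
```python
from h import *
s=sense();print(s["time"],s["ft_force"],s["ft_torque"],np.round(s["joint_positions"],1),s["effort"])
p=read_camera("wrist"); save(p,"w4")
```

```text
9.35 [-5.61947768  2.10166203  9.03122139] [ 0.31571871  0.97612314 -0.30923853] [ 1.370e+01 -9.000e-01 -1.190e+01  7.900e+01  1.000e-01  1.019e+02] [ -1.20229684 -41.72675729  44.68628883  -1.95172839  -0.7791017
  -0.30832018]
```

View pics/w4.png

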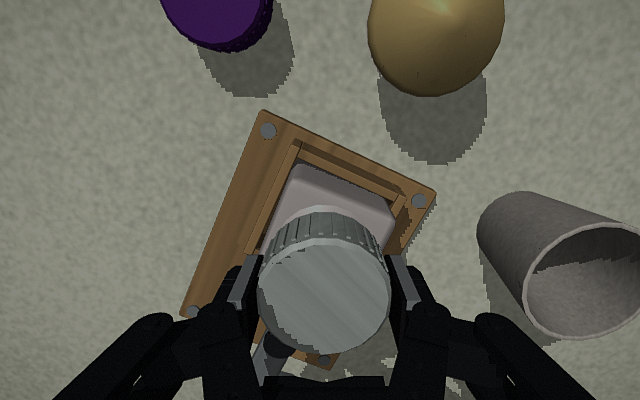

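servo_tool(
  deltas=[
    [0,0,0.002,0,0,0],
    [0,0,0.005,0,0,0],
    [0,0,0.008,0,0,0],
    [0,0,0.008,0,0,0],
  ],
)

```text
time: 9.8
eef_pos: [496.0, 120.3, 114.2]
tcp_rot: [[-0.031, 1.0, 0.002], [1.0, 0.031, 0.0], [0.0, 0.002, -1.0]]
ft_force: [-1.0, 0.7, -0.5]
finger_gap: 54.4
gripper_force: 76.8
```

Free; continue up.

servo_tool(
  deltas=[
    [0,0,0.008,0,0,0],
    [0,0,0.016,0,0,0],
    [0,0,0.024,0,0,0],
    [0,0,0.032,0,0,0],
    [0,0,0.04,0,0,0],
    [0,0,0.042,0,0,0],
    [0,0,0.042,0,0,0],
    [0,0,0.042,0,0,0],
    [0,0,0.042,0,0,0],
    [0,0,0.042,0,0,0],
  ],
)

```text
time: 10.8
eef_pos: [495.3, 120.2, 154.9]
tcp_rot: [[-0.031, 1.0, -0.001], [1.0, 0.031, -0.0], [-0.0, -0.001, -1.0]]
ft_force: [-0.2, -0.1, 0.1]
finger_gap: 54.3
gripper_force: 76.8
```

Run:
```python
from h import *
s=sense();print(s["time"],s["eef_pos"],s["ft_force"],s["gripper_force"],s["finger_gap"])
o=[]
for n,(r,c) in {"side":(160,260),"wrist":(0,0)}.items():
    p=read_camera(n); im=p["pixels"][:,:,::-1]
    o.append(cv2.resize(im[r:r+100,c:c+160] if n=="side" else im,(400,250),interpolation=cv2.INTER_CUBIC))
    X=pts(p,np.ones((400,640),bool)); k=(X[:,2]>150)&(X[:,2]<172)&(np.hypot(X[:,0]-495,X[:,1]-120)<26)
    print(n,k.sum(),np.median(X[k],0) if k.any() else "")
    k=(X[:,2]>105)&(X[:,2]<112)&(np.hypot(X[:,0]-454,X[:,1]-25)<15); print("peg",k.sum(),X[k].mean(0) if k.any() else "")
    k=(X[:,2]>60)&(X[:,2]<75)&(np.hypot(X[:,0]-495,X[:,1]-120)<45); print("shoulder z",k.sum(),np.median(X[k],0) if k.any() else "")
cv2.imwrite("pics/f.png",cv2.hconcat(o))
```

```text
10.8 [495.2672716  120.17826605 154.91840191] [-0.22271843 -0.0556345   0.07530258] 76.83413631436451 54.29636186518119
side 205 [496.01874345 123.49976001 162.78496362]
peg 11 [450.98703538  24.81097224 109.05320759]
shoulder z 213 [482.32558856 134.31673815  68.92252944]
wrist 11262 [494.99319025 121.77909157 161.95507243]
peg 133 [457.1935452   27.13845291 107.54829706]
shoulder z 4077 [492.04038288 137.9068419   68.19292624]
```

View pics/f.png

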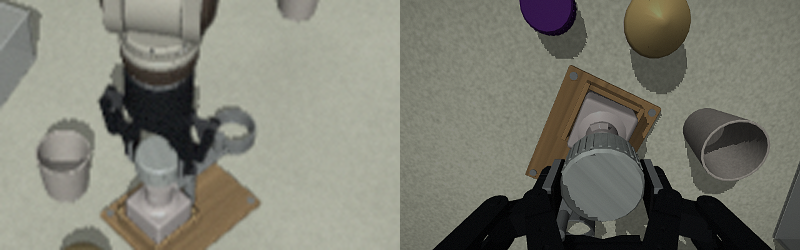

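The pictures show the cap in the gripper above the bare neck. Its top is at 162 mm, so it clears the neck by about 23 mm. The jar is seated and the peg is at its closed position.

```bash
python3 -c "
from workcell import *
print(close_job())"
```

```text
the job is handed in; nothing more can be done
None
```

I handed the job in with the turnbutton closed at its stop, the jar locked in the holder, and the unscrewed cap held level and centred about 23 mm above the neck; no verdict came back.

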